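# Clear a printer's build plate: struts to their rows, tools to the caddy, printer to ready

### The job

Turn the 3D printer round for its next job: take every printed strut off the build plate and sort the look-alike struts by length into the three rows of the sorting board, each lying flat in a pocket of the row made for its length, and put the scraper, the wire brush and the flush cutters into the grey tool caddy. When all of that is done, press the round button on the operator panel right down to report the plate clear, leaving the other things on the bench where they are.

Things in the scene. Friction and masses are not known exactly. Their poses are not given: they have to be found in the camera images.
- plate: fixed dark square printer build plate, 235 x 235 mm, top 10 mm above the bench; origin under its centre. The struts start on it.
- board: fixed plywood sorting board, 250 (its x) x 275 (its y) x 10 mm; origin under its centre; carries the three rows, whose order on it varies
- short_a: short printed strut, a solid square white bar 60 x 24 x 24 mm with dark bolt holes near its ends, about 38 g; origin at its centre, x along its length; either end and any side may face any way. The six struts (two each of 60, 80, 100 mm) look alike but for length; some may be absent (None).
- short_b: short printed strut, a solid square white bar 60 x 24 x 24 mm with dark bolt holes near its ends, about 38 g; origin at its centre, x along its length; either end and any side may face any way. The six struts (two each of 60, 80, 100 mm) look alike but for length; some may be absent (None).
- medium_a: medium printed strut, a solid square white bar 80 x 24 x 24 mm with dark bolt holes near its ends, about 44 g; origin at its centre, x along its length; either end and any side may face any way. The six struts (two each of 60, 80, 100 mm) look alike but for length; some may be absent (None).
- medium_b: medium printed strut, a solid square white bar 80 x 24 x 24 mm with dark bolt holes near its ends, about 44 g; origin at its centre, x along its length; either end and any side may face any way. The six struts (two each of 60, 80, 100 mm) look alike but for length; some may be absent (None).
- long_a: long printed strut, a solid square white bar 100 x 24 x 24 mm with dark bolt holes near its ends, about 50 g; origin at its centre, x along its length; either end and any side may face any way. The six struts (two each of 60, 80, 100 mm) look alike but for length; some may be absent (None).
- long_b: long printed strut, a solid square white bar 100 x 24 x 24 mm with dark bolt holes near its ends, about 50 g; origin at its centre, x along its length; either end and any side may face any way. The six struts (two each of 60, 80, 100 mm) look alike but for length; some may be absent (None).
- row_short: fixed grey strip 156 mm long (its x) and 44 mm wide (its y) on the board: the row for the short struts, two shallow pockets end to end, each 72 x 36 mm inside, centred at x = -38 and +38 mm. Origin under its centre, on the board's top (10 mm above the bench); pocket floor 4 mm above the origin, all lips and the divider 4 mm thick and 12 mm above the origin
- row_medium: fixed grey strip 196 mm long (its x) and 44 mm wide (its y) on the board: the row for the medium struts, two shallow pockets end to end, each 92 x 36 mm inside, centred at x = -48 and +48 mm. Origin under its centre, on the board's top (10 mm above the bench); pocket floor 4 mm above the origin, all lips and the divider 4 mm thick and 12 mm above the origin
- row_long: fixed grey strip 236 mm long (its x) and 44 mm wide (its y) on the board: the row for the long struts, two shallow pockets end to end, each 112 x 36 mm inside, centred at x = -58 and +58 mm. Origin under its centre, on the board's top (10 mm above the bench); pocket floor 4 mm above the origin, all lips and the divider 4 mm thick and 12 mm above the origin
- caddy_in (a point): centre of the inner floor of the tool caddy, a fixed grey open box 180 (x) x 140 (y) mm outside, 45 mm high, walls and floor about 4 mm
- scraper: scraper lying flat, 132 mm long: black handle 80 x 24 x 18 mm (x from -55 to +25 mm) and a thin steel blade 40 mm wide towards +x (to +78 mm); origin 9 mm above its underside, in the handle, a good place to grip across (24 mm wide); about 70 g
- brush: wire brush lying bristles down, 130 mm long: wooden handle 85 x 20 x 16 mm (x from -58 to +27 mm), brush head 20 mm wide towards +x (to +73 mm); origin 8 mm above its underside, in the handle, a good place to grip across (20 mm wide); about 60 g
- cutters: flush cutters lying flat, 120 mm long: dark steel joint block 40 x 24 x 16 mm centred on the origin (8 mm above the underside), jaws towards +x (to +48 mm), two black grips spreading towards -x (to -71 mm); grip across the joint block (24 mm wide); about 90 g
- ready_top (a point): centre of the top of the round grey push button (32 mm across) on the operator panel, a fixed grey box 75 x 120 mm, 40 mm high, with a dark screen beside the button
- ready (a joint): travel of that button, m: 0 up, 0.006 fully pressed (about 5 N, straight down); it springs back
- spray: bystander, leave alone: clear round bottle, 56 mm across, 150 mm tall
- alcohol: bystander, leave alone: white round bottle, 60 mm across, 160 mm tall
- tape: bystander, leave alone: roll of paper tape lying flat, 68 mm across, 22 mm high
- printed_gear: bystander, leave alone: round printed grey wheel with a hub, 56 mm across, 26 mm high
- wrench: bystander, leave alone: steel open-ended wrench lying flat
- nozzle_case: bystander, leave alone: black closed case, 60 x 90 x 28 mm
- mug: bystander, leave alone: white mug, 80 mm across, 90 mm tall
Things that resemble listed ones, but are neither listed nor needed, are in the scene too. Leave any red look-alike of the part that bears caddy_in alone.

How it is judged:
By the outcome, as a careful person would: the job done as asked, in the order asked, and still so for the second after the job is handed in, with the robot touching nothing.
Of short_a, short_b, medium_a, medium_b, long_a, long_b only 4 to 6 are there at a start; the rules pass over those that are not, and their reading is None.
At some moment in a run one of short_a, short_b, medium_a, medium_b, long_a, long_b, scraper, brush, cutters may be knocked a few centimetres aside while the robot is not near it.
Once in a run the grip may slacken for a moment while it holds something.
It also fails if it takes over 208 s, if anything falls off the work surface, if the arm or the gripper's body presses on something with over 40 N, if the wrist force passes 120 N, or if a joint passes its speed limit or range.

### The arm

A 7-joint arm with a two-finger parallel gripper is mounted at the origin on the work surface. World frame = base frame: x ahead of the robot, y to its left, z up, the work surface at z = 0. Lengths are in m, angles in rad, forces in N, time in s.
With the tool pointing down it reaches from about 0.425 to 0.925 m from the base axis. Payload 6.8 kg.
Tool frame: the origin (TCP) lies between the finger pads; the fingertips stand r.tcp_to_tips ahead of it and the grasp point (between the pads) is the TCP (r.tcp_to_tips is the distance from the TCP to the fingertips, in m); z points along the fingers, y is the line along which they close (so a half turn about z gives the same grasp; the last joint's range is limited). The gripper opens to 85 mm and grips with 20 to 120 N. Pads are 22 mm wide; open, the fingers measure 114 mm over their backs; the gripper's body (76 mm by 85 mm) begins 54 mm behind the grasp point. The pads swing forward as they close: fully open they stand 13 mm farther back than shut.
Start: joints at [-1.381, 0.477, 0.022, 1.555, -0.011, 1.109, -0.083], TCP at [0.198, 0.645, 0.25] pointing down, gripper open.
Joint ranges: [-2.96, 2.96], [-0.34, 2.1], [-1.41, 1.46], [0.24, 2.44], [-1.37, 4.51], [0.17, 1.92], [-2.96, 2.96]. Speed limits (rad/s): [2.39, 2.39, 3.14, 3.14, 3.14, 3.14, 3.14].

### API

Orientations are given as a rotation vector (axis times angle).
In Python, from bench import r gives the robot as it stands.
- The arm moves only by the tool servo_tool, never from a script. Its argument "commands" is a list of rows, each a list of 2 entries, a list of its own where there are three numbers: the shift along the tool's x, y, z normalised to -1 to 1, where 1 is 250 mm, then the turn, a rotation vector about the tool's x, y, z normalised to -1 to 1, where 1 is 90 degrees. In form: [[[dx, dy, dz], [ax, ay, az]], ...]. A call has 1 to 20 rows; each row is the pose to reach, as a shift and turn from the pose commanded when the call began, along the tool's axes at that moment; what a row does not reach only later rows make up. A row lasts 1/10 s, in which the tool goes at most 50 mm and 8.59 degrees, less where a joint would pass 70% of its speed; a pose out of reach is approached as far as the arm can. A call with a number of a shift or a turn outside -1 to 1 is refused whole. A call with a gripper value outside its range is refused whole. "claw" is the closure, from 0 (fully open) to 1 (shut), set as the call begins (left out, the last holds). The fingers move at their own pace and stop on an object; "squeeze" is the grip in N (left out, the last holds). Time passes only in rows, so rows that repeat a pose let the fingers close. It gives the time, the measured TCP pose, the force, the opening and the grip force at its end, in the units of the state.
- r.get_obs(): the state, without advancing time (a new reading comes with each control period).
- r.grab_frame(name): name is "scene" or "top" or "wrist"; returns (picture, depth): 400x640x3 uint8, red, green, blue; 400x640 float32, m along the optical axis (not along the pixel's ray), 0 where there is no reading.
- r.camera_model(name): a dict with "fx", "fy", "cx", "cy" (pixels), "extrinsics" (4x4, takes a point from camera to world coordinates); the wrist camera has in their place "hand_eye" (4x4, takes a point from camera to tool coordinates, whose origin is the TCP and whose axes are the flange's). Camera axes: x right, y down, z forward; pixel columns grow to the right and rows downward; lengths in m; the calibration is good to about 2 mm. A picture is of the moment at which its call begins: read the wrist's pose just before it. camera_model takes no time and is no camera call.
- r.hand_in(): hands the job in; it is judged then, once.
Trained networks look in the newest picture that a camera, given by its name, has taken for a name from the list of things; names that differ only in an ending like _2 or _b are one class to them, and where a whole thing is asked for, a point or a joint stands for the part that bears it (a point fixed in the world has none). Each returns a list of dicts, best first, with "confidence" (0 to 1); they miss things now and then, are a little off and sometimes report something else, mostly with a low value. They report only what shows in the picture. A call takes as long as a camera call. They do not tell look-alikes from the thing itself.
- r.boxes_of(camera, target): "uv" ([column, row] in pixels, amid what is visible of it).
- r.mark_of(camera, target): "uv" ([column, row] in pixels: a listed point, or the origin of a listed thing).
The state is a dict: "clock": time; "joints": joint angles; "qvel": joint speeds; "tau": joint torques, N m; "tcp_pos": TCP position; "orientation": TCP orientation; "contact_force": force on the tool from outside, world axes, zero at the start; "moment": the same for the moment, N m; "grip_width": finger opening in m; "gripper_force": force on a finger pad.
Only numpy, scipy, OpenCV 4.12 (cv2) and the standard library are available. Lean on these libraries where they do the work, as an engineer would, in place of code of your own. Each camera call takes 0.05 s, during which the arm holds its last target. There are 200 camera calls.

## Working session

There is one attempt and no reset: what is moved stays moved. The work goes in short steps, Python scripts to look and compute and a tool call to move; the robot and the scene stay as the last step left them, time stands still between calls to the robot, and variables do not carry over. Pictures are saved under pics/ and viewed, at most 14 in all, crops included, and the job is handed in when it is done.

Besides the shell and the picture viewer there is one more tool, called after "Call:" as name([rows], argument=value, ...), one row to a line, values as JSON. servo_tool: Moves the arm, as the interface text tells. Scaled input: -1 to 1 covers 250 mm each way for a shift and 90 degrees each way for a turn. Its arguments: {"type":"object","properties":{"commands":{"type":"array"},"claw":{"type":"number"},"squeeze":{"type":"number"}},"required":["commands"]}

```bash
mkdir -p pics; ls; python3 - <<'E'
from bench import r
import cv2,numpy as np
o=r.get_obs(); print({k:np.round(v,3) if not isinstance(v,str) else v for k,v in o.items()}, r.tcp_to_tips)
for n in ["top","scene"]:
    p,d=r.grab_frame(n); cv2.imwrite(f"pics/{n}0.png",p[:,:,::-1]); np.save(n+"_d.npy",d); np.save(n+"_p.npy",p)
    m=r.camera_model(n); print(n,m)
print(r.camera_model("wrist"))
E
```

```text
pics
{'clock': np.float64(0.0), 'joints': array([-1.381,  0.478,  0.022,  1.556, -0.012,  1.109, -0.083]), 'qvel': array([-0.002,  0.001,  0.001, -0.   ,  0.001, -0.   ,  0.001]), 'tau': array([ 1.0000e-03, -5.9644e+01,  1.6080e+00, -2.8119e+01,  1.3000e-02,
        9.0000e-03, -0.0000e+00]), 'tcp_pos': array([0.198, 0.645, 0.249]), 'orientation': array([-4.660e-01, -3.107e+00,  3.000e-03]), 'contact_force': array([ 0.004,  0.605, -0.932]), 'moment': array([-0.   , -0.011,  0.034]), 'gripper_force': np.float64(0.0), 'grip_width': np.float64(0.086)} 0.019
top {'fx': 392.0038617129144, 'fy': 392.0038617129144, 'cx': 320.44865067544373, 'cy': 194.8192469660973, 'extrinsics': array([[ 0.01460416, -0.99611823,  0.08680545,  0.38084753],
       [-0.99983483, -0.01548746, -0.00951083,  0.02977265],
       [ 0.01081831, -0.08665221, -0.99617988,  1.24216117],
       [ 0.        ,  0.        ,  0.        ,  1.        ]])}
scene {'fx': 460.9672922669786, 'fy': 460.9672922669786, 'cx': 320.0470907411183, 'cy': 200.98527887557583, 'extrinsics': array([[-0.50658938,  0.60201389, -0.61720861,  1.52179545],
       [ 0.86204089,  0.34046212, -0.37546112,  0.64259382],
       [-0.01589666, -0.72226368, -0.69143509,  1.24610372],
       [ 0.        ,  0.        ,  0.        ,  1.        ]])}
{'fx': 349.4069308886295, 'fy': 349.4069308886295, 'cx': 317.5764482360957, 'cy': 204.19142456360254, 'hand_eye': array([[-3.78719467e-04, -9.55961761e-01, -2.93491001e-01,
         7.40599163e-02],
       [ 9.99999916e-01, -3.16349558e-04, -2.59978516e-04,
         5.62650029e-04],
       [ 1.55683772e-04, -2.93491074e-01,  9.55961801e-01,
        -1.23464755e-01],
       [ 0.00000000e+00,  0.00000000e+00,  0.00000000e+00,
         1.00000000e+00]])}
```

View pics/top0.png

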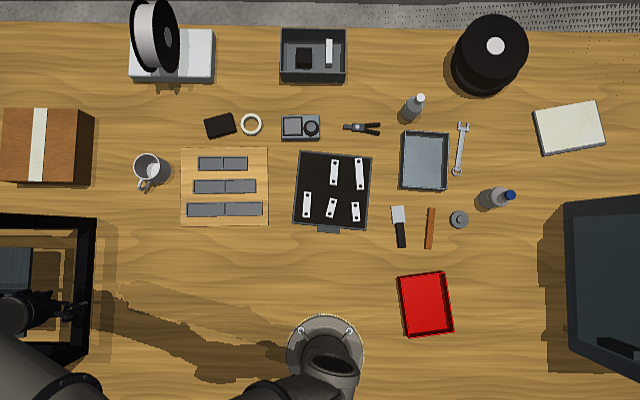

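View pics/scene0.png

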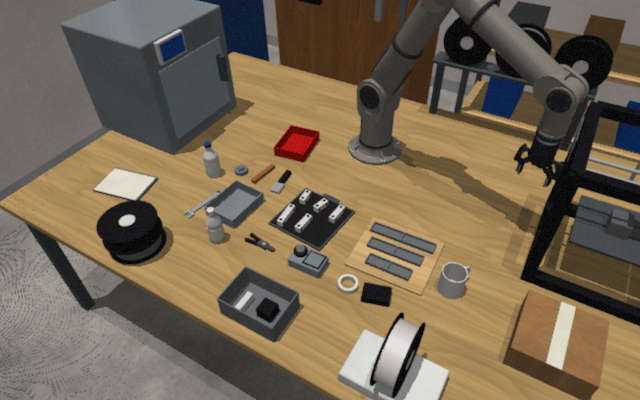

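The top view shows five struts on the plate at (334,172), (359,173), (306,204), (331,208) and (355,211). The board is at (224,187), the grey caddy at (424,160) and the button at (311,127). The scraper is at (399,228), the brush at (429,228) and the cutters at (360,128). A red decoy sits at (425,303), and a stray bar lies in the scrap bin at (329,52).

```bash
cat > h.py <<'E'
from bench import r
import cv2,numpy as np
from scipy.spatial.transform import Rotation as R
def cam(n,obs=None):
    m=r.camera_model(n)
    if n=="wrist":
        T=np.eye(4);T[:3,:3]=R.from_rotvec(obs["orientation"]).as_matrix();T[:3,3]=obs["tcp_pos"]
        return m,T@m["hand_eye"]
    return m,m["extrinsics"]
def cloud(n):
    obs=r.get_obs(); p,d=r.grab_frame(n); m,E=cam(n,obs)
    v,u=np.mgrid[:400,:640]
    c=np.stack([(u-m["cx"])/m["fx"]*d,(v-m["cy"])/m["fy"]*d,d],-1)
    W=c@E[:3,:3].T+E[:3,3]; W[d==0]=np.nan
    return p,W,m,E
def plane(uv,z,m,E):
    uv=np.asarray(uv,float).reshape(-1,2)
    c=np.c_[(uv[:,0]-m["cx"])/m["fx"],(uv[:,1]-m["cy"])/m["fy"],np.ones(len(uv))]@E[:3,:3].T
    return (E[:3,3]+c*((z-E[2,3])/c[:,2])[:,None])[:,:2]
def rects(mask,z,m,E,amin=60):
    "connected parts -> (centre m, long, short mm, yaw deg of the long axis, pixel centre)"
    n,l,s,c=cv2.connectedComponentsWithStats(mask.astype(np.uint8)); out=[]
    for i in range(1,n):
        if s[i,4]<amin: continue
        cs,_=cv2.findContours(cv2.resize((l==i).astype(np.uint8),None,fx=4,fy=4,interpolation=cv2.INTER_LINEAR),cv2.RETR_EXTERNAL,cv2.CHAIN_APPROX_NONE)
        k=max(cs,key=len)[:,0,:]/4-.375
        P=plane(k,z,m,E)*1000
        (cx,cy),(w,h),a=cv2.minAreaRect(P.astype(np.float32))
        if w<h: w,h,a=h,w,a+90
        out.append((np.round([cx,cy],1),round(w,1),round(h,1),round((a+90)%180-90,1),np.round(c[i]).astype(int),s[i,4]))
    return out
E
python3 - <<'E'
from h import *
p,W,m,E=cloud("top")
hsv=cv2.cvtColor(p,cv2.COLOR_RGB2HSV); x,y=np.mgrid[:400,:640]
def reg(u0,v0,u1,v1): return (y>=u0)&(y<u1)&(x>=v0)&(x<v1)
g=p.min(-1)
print("struts");[print(q) for q in rects(reg(290,145,375,235)&(g>110),.034,m,E,30)]
for (u,v) in [(334,172),(359,173),(306,204),(331,208),(355,211),(427,160),(405,160),(313,128),(223,187)]: print(u,v,W[v,u].round(3),end=' ')
print("\nrows");[print(q) for q in rects(reg(183,150,266,225)&(hsv[...,1]<60),.022,m,E)]
print("board");[print(q) for q in rects(reg(170,140,280,235)&(W[...,2]>.006),.01,m,E,400)]
print("caddy");[print(q) for q in rects(reg(395,120,455,200)&(W[...,2]>.032),.045,m,E)]
print("panel");[print(q) for q in rects(reg(270,105,325,145)&(W[...,2]>.03),.04,m,E)]
print("scraper");[print(q) for q in rects(reg(385,200,412,252)&(W[...,2]>.010),.018,m,E,20)]
print("brush");[print(q) for q in rects(reg(415,200,445,252)&(W[...,2]>.008),.016,m,E,20)]
print("cutters");[print(q) for q in rects(reg(335,115,390,140)&(W[...,2]>.006),.012,m,E,20)]
for n in ["short_a","medium_a","long_a","scraper","brush","cutters","ready_top","caddy_in","row_short","row_medium","row_long"]:
    for q in r.mark_of("top",n)[:5]:
        u,v=q["uv"]; z=dict(ready_top=.045,caddy_in=.004).get(n,.015); 
        print(n,np.round(q["uv"]),round(q["confidence"],2),plane([u,v],z,m,E).round(4)[0],W[int(v),int(u)].round(3))
big=cv2.resize(p[105:255,180:460],None,fx=2.85,fy=2.85,interpolation=cv2.INTER_CUBIC); cv2.imwrite("pics/crop.png",big[:,:,::-1])
E
```

```text
struts
(array([558.6, -22.2]), 83.5, 25.3, -3.6, array([334, 172]), np.int32(175))
(array([ 554.8, -101.1]), 100.9, 25.5, 4.4, array([359, 173]), np.int32(221))
(array([456.8,  61.1]), 83.0, 25.3, -3.3, array([306, 204]), np.int32(180))
(array([447.5, -14.6]), 62.4, 24.9, -13.3, array([331, 207]), np.int32(130))
(array([436.4, -90.5]), 62.4, 25.5, 5.2, array([355, 211]), np.int32(132))
334 172 [ 0.557 -0.023  0.038] 359 173 [ 0.557 -0.101  0.031] 306 204 [0.457 0.062 0.031] 331 208 [ 0.446 -0.015  0.036] 355 211 [ 0.438 -0.089  0.036] 427 160 [ 0.606 -0.322  0.004] 405 160 [ 0.605 -0.251  0.003] 313 128 [0.69  0.044 0.06 ] 223 187 [0.507 0.323 0.022] 
rows
(array([582.6, 328.2]), 158.9, 46.8, -89.0, array([222, 163]), np.int32(711))
(array([510.2, 319.7]), 196.2, 46.3, -89.1, array([224, 186]), np.int32(892))
(array([439.5, 318.6]), 235.0, 47.0, -88.1, array([223, 209]), np.int32(1091))
board
(array([514.1, 321.9]), 279.0, 255.1, -88.0, array([224, 186]), np.int32(6521))
caddy
(array([ 601.8, -304.2]), 183.8, 145.5, -3.0, array([427, 158]), np.int32(428))
panel
(array([700.4,  85.2])
[... 1045 characters left out ...]
6.] 0.71 [0.7058 0.3427] [0.703 0.338 0.027]
caddy_in [422. 162.] 0.68 [ 0.6009 -0.3064] [ 0.602 -0.306  0.005]
caddy_in [424. 300.] 0.64 [ 0.1648 -0.3095] [ 0.165 -0.309  0.003]
caddy_in [459. 220.] 0.58 [ 0.4153 -0.4227] [ 0.415 -0.414  0.024]
row_short [254. 124.] 0.69 [0.712  0.2335] [ 0.719  0.239 -0.002]
row_short [223. 160.] 0.68 [0.594  0.3268] [0.596 0.326 0.02 ]
row_short [483. 200.] 0.39 [ 0.4797 -0.496 ] [ 0.48  -0.481  0.048]
row_medium [224. 190.] 0.87 [0.4992 0.3203] [0.501 0.32  0.021]
row_long [224. 209.] 0.75 [0.4377 0.3174] [0.438 0.317 0.023]
row_long [416. 160.] 0.5 [ 0.6019 -0.2847] [ 0.605 -0.286  0.006]
row_long [360. 125.] 0.5 [ 0.7127 -0.1067] [ 0.713 -0.105  0.018]
```

View pics/crop.png

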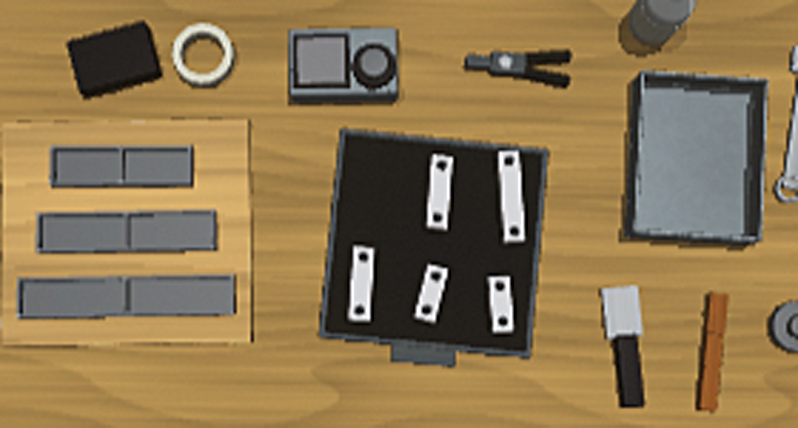

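```bash
cat > go.py <<'E'
import sys
from h import *
def rows(*wps):
    "wps (x mm, y mm, z mm, psi deg): print shift/turn in the move's units from the present pose"
    o=r.get_obs(); R0=R.from_rotvec(o["orientation"]); p0=o["tcp_pos"]
    y=R0.as_matrix()[:,1]
    print("t %.1f tcp"%o["clock"],(p0*1000).round(1),"psi %.1f"%np.degrees(np.arctan2(y[1],y[0])),"w %.1f"%(o["grip_width"]*1000),"q7 %.2f"%o["joints"][6])
    for x,y,z,s in wps:
        c,sn=np.cos(np.radians(s)),np.sin(np.radians(s))
        Rt=R.from_matrix(np.array([[-sn,c,0],[c,sn,0],[0,0,-1]]))
        d=R0.inv().apply(np.array([x,y,z])/1000-p0)/.25
        a=np.degrees((R0.inv()*Rt).as_rotvec())/90
        print([d.round(3).tolist(),a.round(3).tolist()])
if __name__=="__main__": rows(*[tuple(map(float,a.split(","))) for a in sys.argv[1:]])
E
python3 go.py 327,353,190,80 457,61,120,86.7
```

```text
t 0.7 tcp [198.1 645.3 250.3] psi 72.9 w 85.3 q7 -0.08
[[-0.836, -0.966, 0.241], [0.0, 0.0, -0.078]]
[[-1.676, -1.93, 0.521], [0.0, 0.0, -0.153]]
```

Call:
servo_tool([
  [[-0.836,-0.966,0.241],[0,0,-0.078]],
  [[-0.836,-0.966,0.241],[0,0,-0.078]],
  [[-0.836,-0.966,0.241],[0,0,-0.078]],
  [[-0.836,-0.966,0.241],[0,0,-0.078]],
  [[-0.836,-0.966,0.241],[0,0,-0.078]],
  [[-0.836,-0.966,0.241],[0,0,-0.078]],
  [[-0.836,-0.966,0.241],[0,0,-0.078]],
  [[-0.836,-0.966,0.241],[0,0,-0.078]],
], claw=0.4, squeeze=60)

```text
clock: 1.5
tcp_pos: [0.3286, 0.3487, 0.1896]
orientation: [-0.285, -3.129, 0.004]
contact_force: [-1.1, 0.9, -0.0]
grip_width: 0.0513
gripper_force: 0.0
```

```bash
python3 go.py 457,61,120,86.7 457,61,39,86.7
```

```text
t 1.5 tcp [328.6 348.7 189.6] psi 79.6 w 51.3 q7 0.46
[[-0.713, -1.038, 0.281], [-0.002, -0.0, -0.079]]
[[-0.713, -1.037, 0.605], [-0.002, -0.0, -0.079]]
```

Call:
servo_tool([
  [[-0.71,-1,0.28],[0,0,-0.079]],
  [[-0.71,-1,0.28],[0,0,-0.079]],
  [[-0.71,-1,0.28],[0,0,-0.079]],
  [[-0.71,-1,0.28],[0,0,-0.079]],
  [[-0.71,-1,0.28],[0,0,-0.079]],
  [[-0.71,-1,0.28],[0,0,-0.079]],
  [[-0.71,-1,0.28],[0,0,-0.079]],
  [[-0.71,-1,0.28],[0,0,-0.079]],
  [[-0.71,-1,0.28],[0,0,-0.079]],
])

```text
clock: 2.4
tcp_pos: [0.4584, 0.0772, 0.1202]
orientation: [0.079, 3.14, 0.001]
contact_force: [-0.4, 0.2, 1.1]
grip_width: 0.0511
gripper_force: 0.0
```

```bash
python3 - <<'E'
from h import *
from go import rows
p,W,m,E=cloud("wrist")
cv2.imwrite("pics/w1.png",p[:,:,::-1])
for q in rects((p.min(-1)>110)&(W[...,2]>.02)&(W[...,2]<.045)&(W[...,1]>-.15)&(W[...,1]<.1),.034,m,E,300): print(q)
rows((457,61,38,86.7))
E
```

```text
(array([437.9, -83.3]), 60.3, 33.9, 5.4, array([ 57, 197]), np.int32(4032))
(array([457.1,  62.9]), 81.7, 24.0, -3.1, array([295, 215]), np.int32(4055))
(array([447.4, -11.7]), 63.8, 26.6, -16.6, array([176, 206]), np.int32(3127))
(array([530. , -95.4]), 61.2, 34.9, 4.4, array([ 74, 322]), np.int32(2622))
(array([518.5, -19. ]), 27.3, 13.4, -43.2, array([182, 308]), np.int32(409))
t 2.5 tcp [458.2  77.8 120.3] psi 87.2 w 51.1 q7 1.32
[[0.002, -0.068, 0.329], [0.001, 0.0, 0.005]]
```

View pics/w1.png

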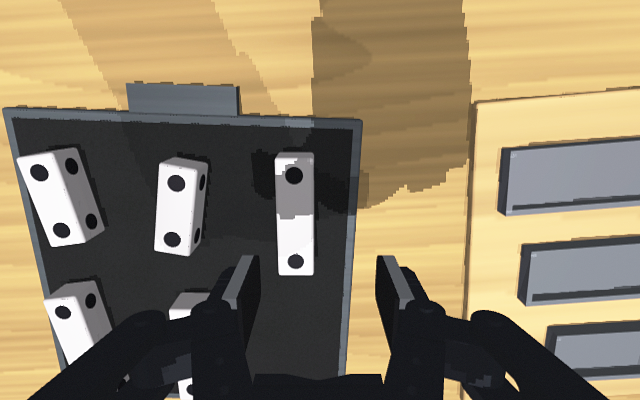

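The wrist view shows the strut at (295,215), ahead of the fingers. It agrees with the top-camera fix to within 2 mm.

Call:
servo_tool([
  [[0.002,-0.065,0.15],[0,0,0.005]],
  [[0.002,-0.065,0.25],[0,0,0.005]],
  [[0.002,-0.065,0.327],[0,0,0.005]],
  [[0.002,-0.065,0.327],[0,0,0.005]],
  [[0.002,-0.065,0.327],[0,0,0.005]],
])

```text
clock: 2.95
tcp_pos: [0.4568, 0.0612, 0.0387]
orientation: [-0.089, -3.14, -0.001]
contact_force: [0.4, 0.0, 1.1]
grip_width: 0.0513
gripper_force: 0.0
```

Call:
servo_tool([
  [[0,0,0],[0,0,0]],
  [[0,0,0],[0,0,0]],
  [[0,0,0],[0,0,0]],
  [[0,0,0],[0,0,0]],
  [[0,0,0],[0,0,0]],
], claw=1)

```text
clock: 3.45
tcp_pos: [0.4577, 0.0604, 0.0396]
orientation: [0.092, 3.138, 0.002]
contact_force: [-1.6, 0.6, 8.3]
grip_width: 0.0223
gripper_force: 59.1
```

```bash
python3 go.py 457,61,110,86.7 500,200,110,40 511,272,110,2 511.4,271.7,43,1.5
```

```text
t 3.5 tcp [457.7  60.4  39.6] psi 86.6 w 22.3 q7 1.40
[[0.002, 0.002, -0.281], [0.001, 0.001, -0.001]]
[[-0.137, 0.568, -0.28], [0.001, 0.001, 0.518]]
[[-0.164, 0.858, -0.28], [0.002, 0.0, 0.94]]
[[-0.165, 0.856, -0.012], [0.002, 0.0, 0.946]]
```

Call:
servo_tool([
  [[0,0,-0.15],[0,0,0]],
  [[0,0,-0.28],[0,0,0.05]],
  [[-0.164,0.858,-0.28],[0,0,0.946]],
  [[-0.164,0.858,-0.28],[0,0,0.946]],
  [[-0.164,0.858,-0.28],[0,0,0.946]],
  [[-0.164,0.858,-0.28],[0,0,0.946]],
  [[-0.164,0.858,-0.28],[0,0,0.946]],
  [[-0.164,0.858,-0.28],[0,0,0.946]],
  [[-0.164,0.858,-0.28],[0,0,0.946]],
  [[-0.164,0.858,-0.28],[0,0,0.946]],
  [[-0.164,0.858,-0.28],[0,0,0.946]],
  [[-0.164,0.858,-0.28],[0,0,0.946]],
  [[-0.164,0.858,-0.28],[0,0,0.946]],
  [[-0.164,0.858,-0.28],[0,0,0.946]],
  [[-0.164,0.858,-0.28],[0,0,0.946]],
])

```text
clock: 4.95
tcp_pos: [0.5104, 0.2716, 0.1086]
orientation: [-2.191, -2.251, -0.001]
contact_force: [0.3, 0.5, -0.5]
grip_width: 0.0225
gripper_force: 59.2
```

```bash
python3 - <<'E'
from h import *
from go import rows
rows((511.4,271.7,43,1.5))
p,W,m,E=cloud("wrist")
cv2.imwrite("pics/w2.png",p[:,:,::-1])
hsv=cv2.cvtColor(p,cv2.COLOR_RGB2HSV)
for q in rects((hsv[...,1]<60)&(W[...,2]>.006)&(W[...,2]<.03),.022,m,E,300): print(q)
E
```

```text
t 5.0 tcp [510.4 271.6 108.6] psi 1.6 w 22.5 q7 -0.20
[[-0.0, 0.004, 0.262], [0.0, -0.0, 0.001]]
(array([443.5, 298.7]), 192.2, 47.0, -88.1, array([205, 145]), np.int32(23336))
(array([513.1, 323.3]), 146.8, 44.5, -88.1, array([324,  94]), np.int32(14611))
(array([584.3, 325.6]), 146.1, 47.2, -88.9, array([445, 120]), np.int32(19856))
(array([686.6, 336.8]), 92.3, 23.2, -73.3, array([618, 117]), np.int32(5873))
(array([697.1, 244.8]), 75.5, 55.8, -73.3, array([598, 261]), np.int32(4935))
(array([714.4, 151.6]), 61.1, 21.8, -33.7, array([585, 380]), np.int32(1110))
```

View pics/w2.png

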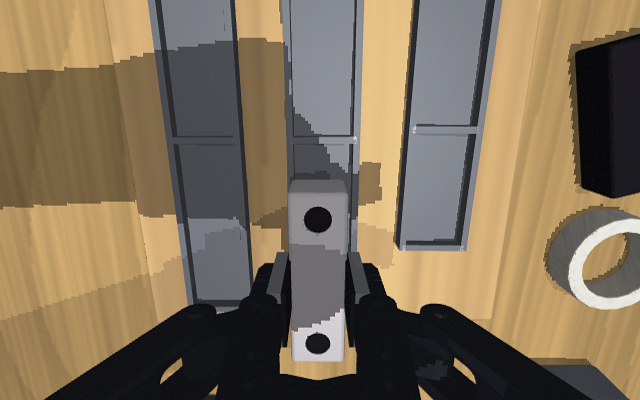

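The wrist view shows the dividers at about (204,139), (322,140) and (446,130). The near row ends are at (222,304) for long and (433,248) for short.

```bash
python3 - <<'E'
from h import *
m,E=cam("wrist",r.get_obs())
print((plane([(204,139),(322,140),(446,130),(222,304),(433,248)],.022,m,E)*1000).round(1))
E
```

```text
[[442.5 321. ]
 [512.7 322.3]
 [585.7 330.1]
 [447.2 208.5]
 [587.4 254.3]]
```

Call:
servo_tool([
  [[0.007,0.01,0.13],[0,0,0]],
  [[0.007,0.01,0.21],[0,0,0]],
  [[0.007,0.01,0.258],[0,0,0]],
  [[0.007,0.01,0.258],[0,0,0]],
  [[0.007,0.01,0.258],[0,0,0]],
  [[0.007,0.01,0.258],[0,0,0]],
])

```text
clock: 5.6
tcp_pos: [0.5131, 0.2733, 0.0441]
orientation: [2.193, 2.25, 0.001]
contact_force: [0.0, 0.2, -0.9]
grip_width: 0.0221
gripper_force: 62.6
```

Call:
servo_tool([
  [[0,0,0],[0,0,0]],
  [[0,0,0],[0,0,0]],
  [[0,0,0],[0,0,0]],
], claw=0.5)

```text
clock: 5.9
tcp_pos: [0.513, 0.2734, 0.044]
orientation: [2.192, 2.25, 0.001]
contact_force: [0.3, -0.5, 0.3]
grip_width: 0.0427
gripper_force: 0.0
```

Call:
servo_tool([
  [[0,0,-0.15],[0,0,0]],
  [[0,0,-0.3],[0,0,0]],
  [[0,0,-0.3],[0,0,0]],
])

```text
clock: 6.2
tcp_pos: [0.5159, 0.2744, 0.1233]
orientation: [2.192, 2.248, 0.012]
contact_force: [-0.4, 0.8, -0.1]
grip_width: 0.0426
gripper_force: 0.0
```

```bash
cat > look.py <<'E'
from h import *
p,W,m,E=cloud("top")
x,y=np.mgrid[:400,:640]
def reg(u0,v0,u1,v1): return (y>=u0)&(y<u1)&(x>=v0)&(x<v1)
g=p.min(-1); s=p.max(-1).astype(int)-g
for q in rects(reg(175,140,390,245)&(g>110)&(W[...,2]>.022)&(W[...,2]<.05)&(s<40),.034,m,E,40): print(q)
E
python3 look.py; python3 go.py 558,-22,120,86.4 558,-22,39,86.4
```

```text
(array([559.4, -22.3]), 81.9, 25.3, -3.6, array([334, 171]), np.int32(174))
(array([ 554.8, -101.1]), 100.9, 25.5, 4.4, array([359, 174]), np.int32(219))
(array([514.5, 258.3]), 51.9, 24.1, -89.1, array([244, 184]), np.int32(104))
(array([447.9, -14.6]), 61.6, 24.9, -13.4, array([331, 207]), np.int32(128))
(array([437.8, -90.4]), 59.6, 25.5, 5.2, array([355, 211]), np.int32(125))
t 6.2 tcp [514.4 274.1 121.1] psi 1.5 w 42.6 q7 -0.21
[[-1.189, 0.144, 0.002], [0.004, 0.0, -0.944]]
[[-1.19, 0.142, 0.326], [0.004, 0.0, -0.944]]
```

Call:
servo_tool([
  [[-1,0.14,0],[0,0,-0.944]],
  [[-1,0.14,0],[0,0,-0.944]],
  [[-1,0.14,0],[0,0,-0.944]],
  [[-1,0.14,0],[0,0,-0.944]],
  [[-1,0.14,0],[0,0,-0.944]],
  [[-1,0.14,0],[0,0,-0.944]],
  [[-1,0.14,0],[0,0,-0.944]],
  [[-1,0.14,0],[0,0,-0.944]],
  [[-1,0.14,0],[0,0,-0.944]],
  [[-1,0.14,0],[0,0,-0.944]],
  [[-1,0.14,0],[0,0,-0.944]],
], claw=0.4)

```text
clock: 7.35
tcp_pos: [0.5535, 0.0242, 0.1178]
orientation: [-0.096, -3.138, -0.001]
contact_force: [-0.1, -0.2, 0.8]
grip_width: 0.0516
gripper_force: 0.0
```

```bash
python3 go.py  559,-22,39,86.4
```

```text
t 7.3 tcp [553.5  24.2 117.8] psi 86.5 w 51.6 q7 1.47
[[-0.034, -0.183, 0.315], [0.0, -0.001, 0.001]]
```

Call:
servo_tool([
  [[-0.034,-0.183,0],[0,0,0]],
  [[-0.034,-0.183,0.12],[0,0,0]],
  [[-0.034,-0.183,0.24],[0,0,0]],
  [[-0.034,-0.183,0.313],[0,0,0]],
  [[-0.034,-0.183,0.313],[0,0,0]],
  [[-0.034,-0.183,0.313],[0,0,0]],
])

```text
clock: 7.95
tcp_pos: [0.5597, -0.0219, 0.0403]
orientation: [-0.101, -3.139, 0.0]
contact_force: [0.6, -0.0, 0.3]
grip_width: 0.0516
gripper_force: 0.0
```

Call:
servo_tool([
  [[0,0,0],[0,0,0]],
  [[0,0,0],[0,0,0]],
  [[0,0,0],[0,0,0]],
  [[0,0,0],[0,0,0]],
  [[0,0,0],[0,0,0]],
], claw=1)

```text
clock: 8.45
tcp_pos: [0.5609, -0.0218, 0.0419]
orientation: [0.098, 3.138, 0.001]
contact_force: [-0.2, 0.0, 7.2]
grip_width: 0.0225
gripper_force: 59.5
```

Call:
servo_tool([
  [[0,0,-0.15],[0,0,0]],
  [[0,0,-0.3],[0,0,0]],
  [[0,0,-0.3],[0,0,0]],
  [[0,0,-0.3],[0,0,0]],
])

```text
clock: 8.85
tcp_pos: [0.5607, -0.0217, 0.1168]
orientation: [0.098, 3.137, 0.001]
contact_force: [0.6, -0.9, 0.3]
grip_width: 0.0224
gripper_force: 59.0
```

```bash
python3 go.py 530,200,120,30 510.5,369.5,120,1.5
```

```text
t 8.8 tcp [560.7 -21.7 116.8] psi 86.4 w 22.4 q7 1.56
[[0.178, 0.877, -0.013], [0.001, 0.001, 0.627]]
[[0.298, 1.549, -0.013], [0.002, 0.001, 0.944]]
```

Call:
servo_tool([
  [[0.178,0.877,-0.013],[0,0,0.627]],
  [[0.178,0.877,-0.013],[0,0,0.627]],
  [[0.178,0.877,-0.013],[0,0,0.627]],
  [[0.178,0.877,-0.013],[0,0,0.627]],
  [[0.178,0.877,-0.013],[0,0,0.627]],
  [[0.178,0.877,-0.013],[0,0,0.627]],
  [[0.178,0.877,-0.013],[0,0,0.627]],
  [[0.178,0.877,-0.013],[0,0,0.627]],
])

```text
clock: 9.65
tcp_pos: [0.5281, 0.1998, 0.1174]
orientation: [-1.57, -2.72, 0.004]
contact_force: [0.1, 0.4, -1.1]
grip_width: 0.0225
gripper_force: 59.0
```

```bash
python3 go.py 510.5,369.5,120,1.5 510.5,369.5,46,1.5
```

```text
t 9.7 tcp [528.1 199.8 117.4] psi 30.0 w 22.5 q7 0.32
[[0.623, 0.279, -0.011], [-0.002, 0.001, 0.317]]
[[0.623, 0.28, 0.285], [-0.002, 0.001, 0.317]]
```

Call:
servo_tool([
  [[0.623,0.28,0],[0,0,0.317]],
  [[0.623,0.28,0],[0,0,0.317]],
  [[0.623,0.28,0],[0,0,0.317]],
  [[0.623,0.28,0],[0,0,0.317]],
  [[0.623,0.28,0],[0,0,0.317]],
  [[0.623,0.28,0.12],[0,0,0.317]],
  [[0.623,0.28,0.21],[0,0,0.317]],
  [[0.623,0.28,0.284],[0,0,0.317]],
  [[0.623,0.28,0.284],[0,0,0.317]],
  [[0.623,0.28,0.284],[0,0,0.317]],
  [[0.623,0.28,0.284],[0,0,0.317]],
])

```text
clock: 10.75
tcp_pos: [0.5123, 0.3684, 0.0478]
orientation: [2.193, 2.249, -0.001]
contact_force: [-0.4, -0.0, -0.9]
grip_width: 0.0222
gripper_force: 62.9
```

Call:
servo_tool([
  [[0,0,0],[0,0,0]],
  [[0,0,0],[0,0,0]],
  [[0,0,0],[0,0,0]],
], claw=0.5)

```text
clock: 11.05
tcp_pos: [0.512, 0.3697, 0.0481]
orientation: [-2.192, -2.25, -0.001]
contact_force: [0.4, -0.1, 0.2]
grip_width: 0.0427
gripper_force: 0.0
```

Call:
servo_tool([
  [[0,0,-0.15],[0,0,0]],
  [[0,0,-0.3],[0,0,0]],
  [[-1,0,-0.3],[0,0,-0.5]],
  [[-1,0,-0.3],[0,0,-0.5]],
  [[-1,0,-0.3],[0,0,-0.5]],
  [[-1,0,-0.3],[0,0,-0.5]],
  [[-1,0,-0.3],[0,0,-0.5]],
  [[-1,0,-0.3],[0,0,-0.5]],
  [[-1,0,-0.3],[0,0,-0.5]],
  [[-1,0,-0.3],[0,0,-0.5]],
])

```text
clock: 12.05
tcp_pos: [0.5184, 0.1209, 0.1229]
orientation: [-1.165, -2.918, -0.001]
contact_force: [0.3, -0.3, -0.6]
grip_width: 0.0427
gripper_force: 0.0
```

```bash
python3 look.py; python3 go.py 448,-14.6,120,76.7 448,-14.6,39,76.7 
```

```text
(array([ 554.8, -101.1]), 100.9, 25.5, 4.4, array([359, 174]), np.int32(219))
(array([512.7, 369.4]), 76.8, 24.1, -89.1, array([207, 184]), np.int32(183))
(array([512.7, 273.7]), 76.7, 27.2, -89.1, array([238, 185]), np.int32(187))
(array([447.9, -14.6]), 61.7, 24.9, -13.3, array([331, 207]), np.int32(127))
(array([437.8, -90.4]), 59.6, 25.5, 5.2, array([355, 211]), np.int32(126))
t 12.1 tcp [518.4 121.4 122.8] psi 46.5 w 43.0 q7 0.69
[[-0.17, -0.589, 0.011], [0.0, -0.0, -0.335]]
[[-0.17, -0.589, 0.335], [0.0, -0.0, -0.335]]
```

Call:
servo_tool([
  [[-0.17,-0.589,0.01],[0,0,-0.335]],
  [[-0.17,-0.589,0.01],[0,0,-0.335]],
  [[-0.17,-0.589,0.01],[0,0,-0.335]],
  [[-0.17,-0.589,0.01],[0,0,-0.335]],
  [[-0.17,-0.589,0.1],[0,0,-0.335]],
  [[-0.17,-0.589,0.22],[0,0,-0.335]],
  [[-0.17,-0.589,0.335],[0,0,-0.335]],
  [[-0.17,-0.589,0.335],[0,0,-0.335]],
  [[-0.17,-0.589,0.335],[0,0,-0.335]],
], claw=0.4)

```text
clock: 13.0
tcp_pos: [0.4478, -0.0155, 0.0391]
orientation: [-0.364, -3.119, 0.0]
contact_force: [-0.2, -0.4, 1.0]
grip_width: 0.0513
gripper_force: 0.0
```

Call:
servo_tool([
  [[0,0,0],[0,0,0]],
  [[0,0,0],[0,0,0]],
  [[0,0,0],[0,0,0]],
  [[0,0,0],[0,0,0]],
  [[0,0,0],[0,0,0]],
], claw=1)

```text
clock: 13.5
tcp_pos: [0.4489, -0.016, 0.0405]
orientation: [0.365, 3.118, 0.002]
contact_force: [-0.6, -0.2, 7.8]
grip_width: 0.0226
gripper_force: 59.1
```

Call:
servo_tool([
  [[0,0,-0.15],[0,0,0]],
  [[0,0,-0.3],[0,0,0]],
  [[0,0,-0.3],[0,0,0]],
  [[0,0,-0.3],[0,0,0]],
])

```text
clock: 13.9
tcp_pos: [0.4486, -0.016, 0.1155]
orientation: [0.365, 3.117, 0.002]
contact_force: [0.4, 0.4, -0.5]
grip_width: 0.0224
gripper_force: 59.2
```

```bash
python3 go.py 510,200,120,30 
```

```text
t 13.9 tcp [448.6 -16.  115.5] psi 76.6 w 22.4 q7 1.39
[[-0.039, 0.898, -0.016], [0.002, 0.001, 0.518]]
```

Call:
servo_tool([
  [[-0.039,0.898,-0.016],[0,0,0.518]],
  [[-0.039,0.898,-0.016],[0,0,0.518]],
  [[-0.039,0.898,-0.016],[0,0,0.518]],
  [[-0.039,0.898,-0.016],[0,0,0.518]],
  [[-0.039,0.898,-0.016],[0,0,0.518]],
  [[-0.039,0.898,-0.016],[0,0,0.518]],
  [[-0.039,0.898,-0.016],[0,0,0.518]],
  [[-0.039,0.898,-0.016],[0,0,0.518]],
])

```text
clock: 14.7
tcp_pos: [0.5084, 0.1988, 0.1173]
orientation: [-1.568, -2.721, 0.003]
contact_force: [-0.2, -0.7, -0.2]
grip_width: 0.0222
gripper_force: 59.2
```

```bash
python3 go.py 583.4,367.5,120,1.5 583.4,367.5,45,1.5
```

```text
t 14.7 tcp [508.4 198.8 117.3] psi 30.1 w 22.2 q7 0.31
[[0.433, 0.598, -0.012], [-0.001, 0.001, 0.318]]
[[0.434, 0.598, 0.288], [-0.001, 0.001, 0.318]]
```

Call:
servo_tool([
  [[0.433,0.598,0],[0,0,0.318]],
  [[0.433,0.598,0],[0,0,0.318]],
  [[0.433,0.598,0],[0,0,0.318]],
  [[0.433,0.598,0],[0,0,0.318]],
  [[0.433,0.598,0],[0,0,0.318]],
  [[0.433,0.598,0.12],[0,0,0.318]],
  [[0.433,0.598,0.21],[0,0,0.318]],
  [[0.433,0.598,0.286],[0,0,0.318]],
  [[0.433,0.598,0.286],[0,0,0.318]],
  [[0.433,0.598,0.286],[0,0,0.318]],
  [[0.433,0.598,0.286],[0,0,0.318]],
])

```text
clock: 15.8
tcp_pos: [0.5848, 0.3677, 0.0469]
orientation: [2.195, 2.248, 0.001]
contact_force: [1.1, -0.1, -0.7]
grip_width: 0.0222
gripper_force: 62.5
```

Call:
servo_tool([
  [[0,0,0],[0,0,0]],
  [[0,0,0],[0,0,0]],
  [[0,0,0],[0,0,0]],
], claw=0.5)

```text
clock: 16.1
tcp_pos: [0.5846, 0.3684, 0.0469]
orientation: [-2.194, -2.248, -0.001]
contact_force: [-1.3, 0.1, -0.3]
grip_width: 0.0425
gripper_force: 0.0
```

Call:
servo_tool([
  [[0,0,-0.15],[0,0,0]],
  [[0,0,-0.3],[0,0,0]],
  [[-1,-0.2,-0.3],[0,0,-0.5]],
  [[-1,-0.2,-0.3],[0,0,-0.5]],
  [[-1,-0.2,-0.3],[0,0,-0.5]],
  [[-1,-0.2,-0.3],[0,0,-0.5]],
  [[-1,-0.2,-0.3],[0,0,-0.5]],
  [[-1,-0.2,-0.3],[0,0,-0.5]],
  [[-1,-0.2,-0.3],[0,0,-0.5]],
  [[-1,-0.2,-0.3],[0,0,-0.5]],
])

```text
clock: 17.1
tcp_pos: [0.5409, 0.1183, 0.1218]
orientation: [1.167, 2.916, 0.002]
contact_force: [0.3, 1.1, -0.4]
grip_width: 0.0427
gripper_force: 0.0
```

```bash
python3 look.py; python3 go.py 438,-90.4,120,95.2 438,-90.4,39,95.2 
```

```text
(array([584.6, 369.1]), 58.6, 24.4, -89.0, array([208, 162]), np.int32(136))
(array([ 554.8, -101.1]), 100.9, 25.5, 4.4, array([359, 173]), np.int32(221))
(array([512.7, 369.4]), 76.8, 24.1, -89.1, array([207, 184]), np.int32(184))
(array([512.7, 273.8]), 76.6, 27.2, -89.1, array([238, 185]), np.int32(189))
(array([437.8, -90.4]), 59.6, 25.5, 5.2, array([355, 211]), np.int32(126))
t 17.1 tcp [540.9 118.9 121.7] psi 46.4 w 42.7 q7 0.71
[[-0.279, -0.89, 0.006], [0.001, 0.0, -0.542]]
[[-0.279, -0.891, 0.33], [0.001, 0.0, -0.542]]
```

Call:
servo_tool([
  [[-0.279,-0.89,0.01],[0,0,-0.542]],
  [[-0.279,-0.89,0.01],[0,0,-0.542]],
  [[-0.279,-0.89,0.01],[0,0,-0.542]],
  [[-0.279,-0.89,0.01],[0,0,-0.542]],
  [[-0.279,-0.89,0.01],[0,0,-0.542]],
  [[-0.279,-0.89,0.01],[0,0,-0.542]],
  [[-0.279,-0.89,0.1],[0,0,-0.542]],
  [[-0.279,-0.89,0.22],[0,0,-0.542]],
  [[-0.279,-0.89,0.33],[0,0,-0.542]],
  [[-0.279,-0.89,0.33],[0,0,-0.542]],
  [[-0.279,-0.89,0.33],[0,0,-0.542]],
], claw=0.4)

```text
clock: 18.25
tcp_pos: [0.438, -0.0912, 0.0391]
orientation: [0.144, -3.137, -0.0]
contact_force: [0.4, -0.1, 1.1]
grip_width: 0.0514
gripper_force: 0.0
```

Call:
servo_tool([
  [[0,0,0],[0,0,0]],
  [[0,0,0],[0,0,0]],
  [[0,0,0],[0,0,0]],
  [[0,0,0],[0,0,0]],
  [[0,0,0],[0,0,0]],
], claw=1)

```text
clock: 18.75
tcp_pos: [0.4388, -0.0919, 0.0405]
orientation: [-0.142, 3.136, 0.0]
contact_force: [-0.8, 1.2, 7.3]
grip_width: 0.0223
gripper_force: 59.1
```

Call:
servo_tool([
  [[0,0,-0.15],[0,0,0]],
  [[0,0,-0.3],[0,0,0]],
  [[0,0,-0.3],[0,0,0]],
  [[0,0,-0.3],[0,0,0]],
])

```text
clock: 19.15
tcp_pos: [0.4385, -0.092, 0.1156]
orientation: [-0.142, 3.135, 0.0]
contact_force: [-0.6, 0.3, 0.2]
grip_width: 0.0222
gripper_force: 59.1
```

```bash
python3 go.py 510,140,120,45 
```

```text
t 19.1 tcp [438.5 -92.  115.6] psi 95.2 w 22.2 q7 1.85
[[-0.368, 0.898, -0.017], [0.001, 0.002, 0.558]]
```

Call:
servo_tool([
  [[-0.368,0.898,-0.016],[0,0,0.558]],
  [[-0.368,0.898,-0.016],[0,0,0.558]],
  [[-0.368,0.898,-0.016],[0,0,0.558]],
  [[-0.368,0.898,-0.016],[0,0,0.558]],
  [[-0.368,0.898,-0.016],[0,0,0.558]],
  [[-0.368,0.898,-0.016],[0,0,0.558]],
  [[-0.368,0.898,-0.016],[0,0,0.558]],
  [[-0.368,0.898,-0.016],[0,0,0.558]],
])

```text
clock: 19.95
tcp_pos: [0.508, 0.1386, 0.1172]
orientation: [-1.199, -2.903, 0.004]
contact_force: [0.0, -0.4, -0.3]
grip_width: 0.0224
gripper_force: 59.1
```

```bash
python3 go.py 585.2,292,120,1.5 585.2,292,45,1.5
```

```text
t 19.9 tcp [508.  138.6 117.2] psi 45.1 w 22.4 q7 0.63
[[0.214, 0.653, -0.013], [-0.002, 0.001, 0.484]]
[[0.214, 0.653, 0.287], [-0.002, 0.001, 0.484]]
```

Call:
servo_tool([
  [[0.214,0.653,0],[0,0,0.484]],
  [[0.214,0.653,0],[0,0,0.484]],
  [[0.214,0.653,0],[0,0,0.484]],
  [[0.214,0.653,0],[0,0,0.484]],
  [[0.214,0.653,0],[0,0,0.484]],
  [[0.214,0.653,0],[0,0,0.484]],
  [[0.214,0.653,0.12],[0,0,0.484]],
  [[0.214,0.653,0.21],[0,0,0.484]],
  [[0.214,0.653,0.285],[0,0,0.484]],
  [[0.214,0.653,0.285],[0,0,0.484]],
  [[0.214,0.653,0.285],[0,0,0.484]],
  [[0.214,0.653,0.285],[0,0,0.484]],
])

```text
clock: 21.15
tcp_pos: [0.5871, 0.2924, 0.0474]
orientation: [2.194, 2.248, 0.001]
contact_force: [0.8, 0.3, -0.2]
grip_width: 0.0225
gripper_force: 61.6
```

Call:
servo_tool([
  [[0,0,0],[0,0,0]],
  [[0,0,0],[0,0,0]],
  [[0,0,0],[0,0,0]],
], claw=0.5)

```text
clock: 21.45
tcp_pos: [0.5868, 0.2932, 0.0471]
orientation: [2.194, 2.249, 0.001]
contact_force: [-0.5, 0.1, 0.1]
grip_width: 0.0429
gripper_force: 0.0
```

Call:
servo_tool([
  [[0,0,-0.15],[0,0,0]],
  [[0,0,-0.3],[0,0,0]],
  [[-1,-0.1,-0.3],[0,0,-0.6]],
  [[-1,-0.1,-0.3],[0,0,-0.6]],
  [[-1,-0.1,-0.3],[0,0,-0.6]],
  [[-1,-0.1,-0.3],[0,0,-0.6]],
  [[-1,-0.1,-0.3],[0,0,-0.6]],
  [[-1,-0.1,-0.3],[0,0,-0.6]],
  [[-1,-0.1,-0.3],[0,0,-0.6]],
  [[-1,-0.1,-0.3],[0,0,-0.6]],
])

```text
clock: 22.45
tcp_pos: [0.5679, 0.0418, 0.1221]
orientation: [0.936, 2.999, 0.001]
contact_force: [-0.5, -0.6, 0.1]
grip_width: 0.0427
gripper_force: 0.0
```

```bash
python3 look.py; python3 go.py 556,-101.1,120,94.4 556,-101.1,39,94.4 
```

```text
(array([584.6, 369.1]), 58.6, 24.4, -89.0, array([208, 162]), np.int32(136))
(array([585.9, 291.7]), 58.5, 24.4, -89.0, array([233, 162]), np.int32(133))
(array([ 554.8, -101.1]), 100.9, 25.5, 4.4, array([359, 173]), np.int32(219))
(array([512.7, 369.4]), 76.8, 24.1, -89.1, array([207, 184]), np.int32(183))
(array([512.7, 272.2]), 79.8, 27.2, -89.1, array([238, 185]), np.int32(198))
t 22.5 tcp [567.8  42.4 122. ] psi 55.3 w 42.7 q7 0.98
[[-0.288, -0.499, 0.008], [0.0, 0.0, -0.434]]
[[-0.288, -0.499, 0.332], [0.0, 0.0, -0.434]]
```

Call:
servo_tool([
  [[-0.288,-0.499,0.01],[0,0,-0.434]],
  [[-0.288,-0.499,0.01],[0,0,-0.434]],
  [[-0.288,-0.499,0.01],[0,0,-0.434]],
  [[-0.288,-0.499,0.01],[0,0,-0.434]],
  [[-0.288,-0.499,0.01],[0,0,-0.434]],
  [[-0.288,-0.499,0.1],[0,0,-0.434]],
  [[-0.288,-0.499,0.22],[0,0,-0.434]],
  [[-0.288,-0.499,0.332],[0,0,-0.434]],
  [[-0.288,-0.499,0.332],[0,0,-0.434]],
  [[-0.288,-0.499,0.332],[0,0,-0.434]],
], claw=0.4)

```text
clock: 23.5
tcp_pos: [0.5562, -0.1008, 0.0389]
orientation: [0.122, -3.138, 0.0]
contact_force: [-0.6, 0.2, 0.3]
grip_width: 0.0512
gripper_force: 0.0
```

Call:
servo_tool([
  [[0,0,0],[0,0,0]],
  [[0,0,0],[0,0,0]],
  [[0,0,0],[0,0,0]],
  [[0,0,0],[0,0,0]],
  [[0,0,0],[0,0,0]],
], claw=1)

```text
clock: 24.0
tcp_pos: [0.5574, -0.1012, 0.0406]
orientation: [-0.121, 3.136, -0.0]
contact_force: [-1.2, 0.7, 6.3]
grip_width: 0.0225
gripper_force: 59.4
```

Call:
servo_tool([
  [[0,0,-0.15],[0,0,0]],
  [[0,0,-0.3],[0,0,0]],
  [[0,0,-0.3],[0,0,0]],
  [[0,0,-0.3],[0,0,0]],
])

```text
clock: 24.4
tcp_pos: [0.557, -0.1011, 0.1153]
orientation: [-0.122, 3.136, -0.0]
contact_force: [0.0, -0.3, -0.5]
grip_width: 0.0222
gripper_force: 59.0
```

```bash
python3 go.py 500,110,120,45 
```

```text
t 24.4 tcp [ 557.  -101.1  115.3] psi 94.4 w 22.2 q7 1.82
[[0.162, 0.86, -0.019], [0.001, 0.002, 0.549]]
```

Call:
servo_tool([
  [[0.162,0.86,-0.016],[0,0,0.549]],
  [[0.162,0.86,-0.016],[0,0,0.549]],
  [[0.162,0.86,-0.016],[0,0,0.549]],
  [[0.162,0.86,-0.016],[0,0,0.549]],
  [[0.162,0.86,-0.016],[0,0,0.549]],
  [[0.162,0.86,-0.016],[0,0,0.549]],
  [[0.162,0.86,-0.016],[0,0,0.549]],
  [[0.162,0.86,-0.016],[0,0,0.549]],
])

```text
clock: 25.2
tcp_pos: [0.4986, 0.1095, 0.1171]
orientation: [-1.197, -2.904, 0.002]
contact_force: [-0.5, -0.6, -0.3]
grip_width: 0.0227
gripper_force: 59.0
```

```bash
python3 go.py 441.5,262,120,1.7 441.5,262,45,1.7
```

```text
t 25.2 tcp [498.6 109.5 117.1] psi 45.2 w 22.7 q7 0.67
[[0.592, 0.272, -0.012], [-0.001, 0.0, 0.483]]
[[0.592, 0.272, 0.288], [-0.001, 0.0, 0.483]]
```

Call:
servo_tool([
  [[0.592,0.272,0],[0,0,0.483]],
  [[0.592,0.272,0],[0,0,0.483]],
  [[0.592,0.272,0],[0,0,0.483]],
  [[0.592,0.272,0],[0,0,0.483]],
  [[0.592,0.272,0],[0,0,0.483]],
  [[0.592,0.272,0],[0,0,0.483]],
  [[0.592,0.272,0.12],[0,0,0.483]],
  [[0.592,0.272,0.21],[0,0,0.483]],
  [[0.592,0.272,0.286],[0,0,0.483]],
  [[0.592,0.272,0.286],[0,0,0.483]],
  [[0.592,0.272,0.286],[0,0,0.483]],
  [[0.592,0.272,0.286],[0,0,0.483]],
])

```text
clock: 26.4
tcp_pos: [0.443, 0.2621, 0.0468]
orientation: [2.19, 2.252, 0.001]
contact_force: [-0.8, -1.1, -0.8]
grip_width: 0.0223
gripper_force: 61.6
```

Call:
servo_tool([
  [[0,0,0],[0,0,0]],
  [[0,0,0],[0,0,0]],
  [[0,0,0],[0,0,0]],
], claw=0.5)

```text
clock: 26.7
tcp_pos: [0.4425, 0.263, 0.0466]
orientation: [-2.19, -2.252, -0.001]
contact_force: [-0.1, 0.6, -0.1]
grip_width: 0.0426
gripper_force: 0.0
```

Call:
servo_tool([
  [[0,0,-0.15],[0,0,0]],
  [[0,0,-0.3],[0,0,0]],
  [[-1,0.6,-0.4],[0,0,0]],
  [[-1,0.6,-0.4],[0,0,0]],
  [[-1,0.6,-0.4],[0,0,0]],
  [[-1,0.6,-0.4],[0,0,0]],
  [[-1,0.6,-0.4],[0,0,0]],
  [[-1,0.6,-0.4],[0,0,0]],
  [[-1,0.6,-0.4],[0,0,0]],
  [[-1,0.6,-0.4],[0,0,0]],
])

```text
clock: 27.7
tcp_pos: [0.5994, 0.0158, 0.1463]
orientation: [2.193, 2.249, -0.0]
contact_force: [-0.1, 0.8, -0.5]
grip_width: 0.043
gripper_force: 0.0
```

```bash
cat >> look.py <<'E'
def show(n,b,lo,z):
    for q in rects(reg(*b)&(W[...,2]>lo)&(W[...,2]<.04),z,m,E,20): print(n,q)
show("cutters",(335,112,395,142),.006,.012); show("scraper",(380,198,415,255),.010,.018); show("brush",(415,198,447,255),.008,.016)
E
python3 look.py; python3 - <<'E'
from h import *
p,W,m,E=cloud("wrist"); cv2.imwrite("pics/w3.png",p[:,:,::-1])
for q in r.mark_of("wrist","cutters")[:2]: print(q,(plane(q["uv"],.008,m,E)*1000).round(1))
E
python3 go.py 705,-110,120,2
```

```text
(array([584.6, 369.1]), 58.6, 24.4, -89.0, array([208, 162]), np.int32(136))
(array([585.9, 291.7]), 58.5, 24.4, -89.0, array([233, 162]), np.int32(133))
(array([512.7, 369.4]), 76.8, 24.1, -89.1, array([207, 185]), np.int32(183))
(array([512.7, 272.2]), 79.8, 27.2, -89.1, array([238, 185]), np.int32(196))
(array([443.1, 263.8]), 97.9, 23.9, -89.1, array([241, 207]), np.int32(237))
cutters (array([ 705., -120.]), 102.1, 41.6, -89.0, array([365, 127]), np.int32(243))
scraper (array([ 387.8, -231.5]), 120.6, 33.6, -0.2, array([400, 226]), np.int32(331))
brush (array([ 389.9, -324.8]), 131.5, 24.9, -6.3, array([430, 228]), np.int32(289))
{'uv': [440.5, 328.6], 'confidence': 0.76} [[710.8 -98.9]]
t 27.9 tcp [598.5  18.8 145.9] psi 1.7 w 42.8 q7 0.22
[[-0.528, 0.411, 0.103], [-0.001, -0.001, -0.003]]
```

View pics/w3.png

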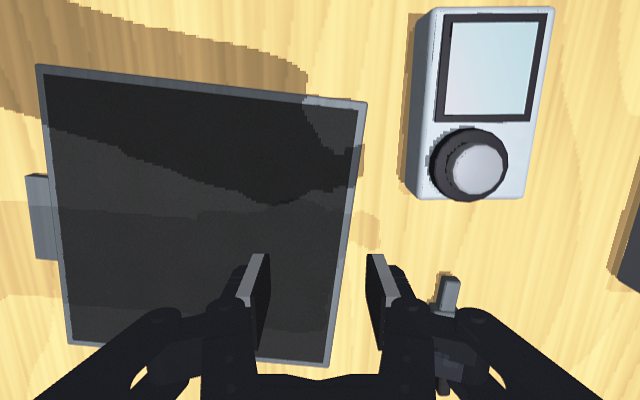

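The wrist view shows the panel with its button at (470,165), and the cutters' jaws pointing +y at (449,280). The plate is now empty.

```bash
python3 go.py 708,-99,120,-2 708,-99,24,-2
```

```text
t 27.9 tcp [598.5  18.8 145.9] psi 1.7 w 42.8 q7 0.22
[[-0.484, 0.424, 0.103], [-0.001, -0.001, 0.041]]
[[-0.485, 0.424, 0.487], [-0.001, -0.001, 0.041]]
```

Call:
servo_tool([
  [[-0.484,0.424,0.1],[0,0,0.041]],
  [[-0.484,0.424,0.1],[0,0,0.041]],
  [[-0.484,0.424,0.1],[0,0,0.041]],
  [[-0.484,0.424,0.1],[0,0,0.041]],
  [[-0.484,0.424,0.1],[0,0,0.041]],
  [[-0.484,0.424,0.25],[0,0,0.041]],
  [[-0.484,0.424,0.38],[0,0,0.041]],
  [[-0.484,0.424,0.485],[0,0,0.041]],
  [[-0.484,0.424,0.485],[0,0,0.041]],
  [[-0.484,0.424,0.485],[0,0,0.041]],
], claw=0.3)

```text
clock: 28.85
tcp_pos: [0.7082, -0.0988, 0.0256]
orientation: [-2.259, -2.182, -0.0]
contact_force: [0.5, -0.3, 0.3]
grip_width: 0.0598
gripper_force: 0.0
```

Call:
servo_tool([
  [[0,0,0],[0,0,0]],
  [[0,0,0],[0,0,0]],
  [[0,0,0],[0,0,0]],
  [[0,0,0],[0,0,0]],
  [[0,0,0],[0,0,0]],
  [[0,0,0],[0,0,0]],
], claw=1)

```text
clock: 29.45
tcp_pos: [0.7097, -0.101, 0.0272]
orientation: [2.261, 2.179, 0.004]
contact_force: [-1.3, -0.6, 6.6]
grip_width: 0.0222
gripper_force: 59.3
```

Call:
servo_tool([
  [[0,0,-0.15],[0,0,0]],
  [[0,0,-0.3],[0,0,0]],
  [[0,0,-0.5],[0,0,0]],
  [[0,0,-0.5],[0,0,0]],
  [[0,0,-0.5],[0,0,0]],
])

```text
clock: 29.95
tcp_pos: [0.7094, -0.1013, 0.1523]
orientation: [2.261, 2.178, 0.004]
contact_force: [-0.2, 0.7, -1.4]
grip_width: 0.0216
gripper_force: 59.3
```

```bash
python3 go.py 612,-333,150,-93
```

```text
t 29.9 tcp [ 709.4 -101.3  152.3] psi -2.1 w 21.6 q7 0.34
[[-0.941, -0.355, 0.008], [0.002, -0.002, 1.01]]
```

Call:
servo_tool([
  [[0,-0.2,-0.2],[0,0,0]],
  [[-0.1,-0.355,-0.3],[0,0,0.1]],
  [[-0.941,-0.355,-0.3],[0,0,0.99]],
  [[-0.941,-0.355,-0.3],[0,0,0.99]],
  [[-0.941,-0.355,-0.3],[0,0,0.99]],
  [[-0.941,-0.355,-0.3],[0,0,0.99]],
  [[-0.941,-0.355,-0.3],[0,0,0.99]],
  [[-0.941,-0.355,-0.3],[0,0,0.99]],
  [[-0.941,-0.355,-0.3],[0,0,0.99]],
  [[-0.941,-0.355,-0.3],[0,0,0.99]],
  [[-0.941,-0.355,-0.3],[0,0,0.99]],
  [[-0.941,-0.355,-0.3],[0,0,0.99]],
  [[-0.941,-0.355,-0.3],[0,0,0.99]],
  [[-0.941,-0.355,-0.3],[0,0,0.99]],
  [[-0.941,-0.355,-0.3],[0,0,0.99]],
])

```text
clock: 31.45
tcp_pos: [0.6109, -0.3327, 0.2245]
orientation: [-3.141, 0.032, 0.001]
contact_force: [-0.0, -0.8, -0.2]
grip_width: 0.0215
gripper_force: 59.4
```

```bash
python3 go.py 612,-333,34,-93; python3 - <<'E'
from h import *
p,W,m,E=cloud("wrist"); cv2.imwrite("pics/w4.png",p[:,:,::-1])
E
```

```text
t 31.4 tcp [ 610.9 -332.7  224.5] psi -91.2 w 21.5 q7 -0.66
[[0.005, 0.002, 0.762], [-0.0, 0.0, 0.02]]
```

View pics/w4.png

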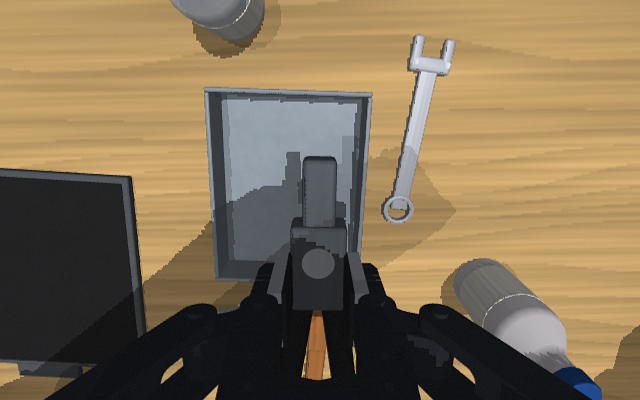

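The cutters are held over the right half of the grey caddy, jaws forward at (320,190), with clear room to descend.

Call:
servo_tool([
  [[0.005,0.002,0.2],[0,0,0.02]],
  [[0.005,0.002,0.4],[0,0,0.02]],
  [[0.005,0.002,0.55],[0,0,0.02]],
  [[0.005,0.002,0.67],[0,0,0.02]],
  [[0.005,0.002,0.76],[0,0,0.02]],
  [[0.005,0.002,0.76],[0,0,0.02]],
  [[0.005,0.002,0.76],[0,0,0.02]],
  [[0.005,0.002,0.76],[0,0,0.02]],
])

```text
clock: 32.3
tcp_pos: [0.6129, -0.3339, 0.0364]
orientation: [3.14, -0.083, 0.002]
contact_force: [-0.5, 0.1, -0.5]
grip_width: 0.0222
gripper_force: 63.2
```

Call:
servo_tool([
  [[0,0,0],[0,0,0]],
  [[0,0,0],[0,0,0]],
  [[0,0,0],[0,0,0]],
], claw=0.62)

```text
clock: 32.6
tcp_pos: [0.6127, -0.3335, 0.0357]
orientation: [3.14, -0.083, 0.001]
contact_force: [0.2, -0.4, -1.3]
grip_width: 0.0325
gripper_force: 0.0
```

Call:
servo_tool([
  [[0,0,-0.1],[0,0,0]],
  [[0,0,-0.25],[0,0,0]],
  [[0,0,-0.45],[0,0,0]],
  [[0,0,-0.5],[0,0,0]],
  [[-0.6,-0.3,-0.5],[0,0,0]],
  [[-0.6,-0.3,-0.5],[0,0,0]],
  [[-0.6,-0.3,-0.5],[0,0,0]],
  [[-0.6,-0.3,-0.5],[0,0,0]],
])

```text
clock: 33.4
tcp_pos: [0.4616, -0.2481, 0.1591]
orientation: [-3.136, 0.086, 0.005]
contact_force: [0.4, -0.1, 0.0]
grip_width: 0.0326
gripper_force: 0.0
```

```bash
python3 look.py | grep -v array.*-89.1; python3 go.py 385,-240,120,-80;  python3 - <<'E'
from h import *
p,W,m,E=cloud("wrist"); cv2.imwrite("pics/w5.png",p[:,:,::-1])
E
```

```text
(array([584.6, 369.1]), 58.6, 24.4, -89.0, array([208, 162]), np.int32(136))
(array([585.9, 291.7]), 58.6, 24.4, -89.0, array([233, 162]), np.int32(135))
brush (array([ 333. , -320.7]), 18.3, 14.7, -89.2, array([429, 246]), np.int32(20))
t 33.5 tcp [ 461.1 -247.7  159.1] psi -93.1 w 32.5 q7 -0.61
[[-0.305, -0.013, 0.158], [-0.003, 0.002, -0.146]]
```

View pics/w5.png

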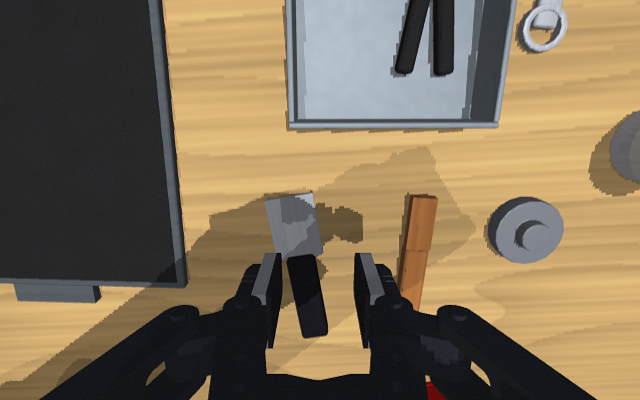

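The wrist view shows the cutters in the caddy. The scraper handle runs from (301,257) to (317,335) with its blade end at (290,200). The brush runs from (424,197) down to (411,300).

```bash
python3 - <<'E'
from h import *
m,E=cam("wrist",r.get_obs())
P=plane([(301,257),(317,335)],.018,m,E)*1000; B=plane([(290,200)],.004,m,E)*1000; Q=plane([(424,197),(411,300)],.016,m,E)*1000
print(P.round(1),B.round(1),Q.round(1))
a=P[0]-P[1]; print(np.linalg.norm(a),np.degrees(np.arctan2(a[1],a[0]))); b=Q[0]-Q[1];print(np.degrees(np.arctan2(b[1],b[0])))
u=a/np.linalg.norm(a); o=P.mean(0)+15*u; print("origin",o.round(1), (o-10*u).round(1))
C=plane([(295,126),(500,126)],.045,m,E)*1000; print("caddy near corners",C.round(1))
E
```

```text
[[ 412.9 -231.5]
 [ 335.3 -240.6]] [[ 458.8 -224.7]] [[ 459.1 -332.5]
 [ 365.7 -324.6]]
78.17430391296077 6.696537355964095
-4.874478161793448
origin [ 389.  -234.3] [ 379.1 -235.5]
caddy near corners [[ 522.  -236.2]
 [ 514.6 -372.6]]
```

```bash
python3 go.py 389,-234.5,100,-83 389,-234.5,24,-83
```

```text
t 33.5 tcp [ 464.  -248.9  159.8] psi -93.1 w 32.3 q7 -0.61
[[-0.303, -0.04, 0.24], [-0.002, 0.001, -0.112]]
[[-0.302, -0.04, 0.544], [-0.002, 0.001, -0.112]]
```

Call:
servo_tool([
  [[-0.31,-0.04,0.24],[0,0,-0.112]],
  [[-0.31,-0.04,0.24],[0,0,-0.112]],
  [[-0.31,-0.04,0.3],[0,0,-0.112]],
  [[-0.31,-0.04,0.42],[0,0,-0.112]],
  [[-0.31,-0.04,0.54],[0,0,-0.112]],
  [[-0.31,-0.04,0.54],[0,0,-0.112]],
  [[-0.31,-0.04,0.54],[0,0,-0.112]],
], claw=0.3)

```text
clock: 34.2
tcp_pos: [0.3902, -0.2375, 0.0253]
orientation: [3.135, 0.192, -0.0]
contact_force: [0.3, 0.8, -0.2]
grip_width: 0.0597
gripper_force: 0.0
```

Call:
servo_tool([
  [[0,0,0],[0,0,0]],
  [[0,0,0],[0,0,0]],
  [[0,0,0],[0,0,0]],
  [[0,0,0],[0,0,0]],
  [[0,0,0],[0,0,0]],
  [[0,0,0],[0,0,0]],
], claw=1)

```text
clock: 34.8
tcp_pos: [0.3905, -0.2366, 0.0263]
orientation: [-3.136, -0.193, -0.004]
contact_force: [-0.9, 2.1, 11.4]
grip_width: 0.0222
gripper_force: 57.4
```

Call:
servo_tool([
  [[0,0,-0.15],[0,0,0]],
  [[0,0,-0.3],[0,0,0]],
  [[0,0,-0.5],[0,0,0]],
  [[0,0,-0.5],[0,0,0]],
  [[0,0,-0.5],[0,0,0]],
])

```text
clock: 35.3
tcp_pos: [0.3906, -0.236, 0.151]
orientation: [-3.135, -0.196, -0.005]
contact_force: [0.3, 0.0, -1.5]
grip_width: 0.0218
gripper_force: 59.4
```

```bash
python3 go.py 594,-276,150,-93 594,-276,34,-93
```

```text
t 35.3 tcp [ 390.6 -236.   151. ] psi -82.9 w 21.8 q7 -0.44
[[0.787, 0.26, 0.007], [-0.0, -0.002, 0.113]]
[[0.786, 0.26, 0.471], [-0.0, -0.002, 0.113]]
```

Call:
servo_tool([
  [[0.79,0.26,0],[0,0,0.113]],
  [[0.79,0.26,0],[0,0,0.113]],
  [[0.79,0.26,0],[0,0,0.113]],
  [[0.79,0.26,0],[0,0,0.113]],
  [[0.79,0.26,0],[0,0,0.113]],
  [[0.79,0.26,0.01],[0,0,0.113]],
  [[0.79,0.26,0.15],[0,0,0.113]],
  [[0.79,0.26,0.28],[0,0,0.113]],
  [[0.79,0.26,0.38],[0,0,0.113]],
  [[0.79,0.26,0.47],[0,0,0.113]],
  [[0.79,0.26,0.47],[0,0,0.113]],
  [[0.79,0.26,0.47],[0,0,0.113]],
])

```text
clock: 36.5
tcp_pos: [0.5913, -0.2767, 0.0318]
orientation: [-3.139, 0.088, 0.004]
contact_force: [0.2, -0.5, -0.8]
grip_width: 0.0223
gripper_force: 64.2
```

Call:
servo_tool([
  [[0,0,0],[0,0,0]],
  [[0,0,0],[0,0,0]],
  [[0,0,0],[0,0,0]],
], claw=0.62)

```text
clock: 36.8
tcp_pos: [0.5937, -0.2768, 0.0332]
orientation: [3.14, -0.085, 0.001]
contact_force: [-0.0, -0.0, 0.7]
grip_width: 0.0328
gripper_force: 0.0
```

Call:
servo_tool([
  [[0,0,-0.1],[0,0,0]],
  [[0,0,-0.25],[0,0,0]],
  [[0,0,-0.45],[0,0,0]],
  [[0,0,-0.5],[0,0,0]],
  [[-0.6,0,-0.5],[0,0,0]],
  [[-0.6,0,-0.5],[0,0,0]],
  [[-0.6,0,-0.5],[0,0,0]],
  [[-0.6,0,-0.5],[0,0,0]],
  [[-0.6,0,-0.5],[0,0,0]],
])

```text
clock: 37.7
tcp_pos: [0.443, -0.2682, 0.1577]
orientation: [-3.139, 0.088, -0.001]
contact_force: [0.4, 0.7, 0.1]
grip_width: 0.0326
gripper_force: 0.0
```

```bash
python3 - <<'E'
from h import *
p,W,m,E=cloud("wrist"); cv2.imwrite("pics/w6.png",p[:,:,::-1])
hsv=cv2.cvtColor(p,cv2.COLOR_RGB2HSV)
b=(hsv[...,0]<14)&(hsv[...,1]>150)&(W[...,2]>.007)&(W[...,2]<.03)&(W[...,0]>.25)
for q in rects(b,.016,m,E,300): print(q)
for q in r.mark_of("wrist","brush")[:2]: print(q,(plane(q["uv"],.008,m,E)*1000).round(1))
E
python3 go.py
```

```text
(array([ 413.8, -326.2]), 86.9, 22.1, -6.5, array([393, 222]), np.int32(1700))
{'uv': [383.6, 257.0], 'confidence': 0.67} [[ 384.5 -321.1]]
t 37.8 tcp [ 445.3 -268.6  157.9] psi -93.0 w 32.7 q7 -0.56
```

View pics/w6.png

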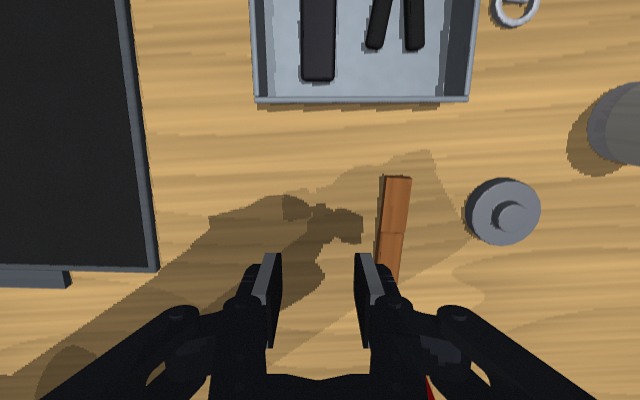

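The caddy holds the scraper at (318,40) and the cutters' grips at about (395,25), with a gap near x≈350 px for the brush. The brush itself runs from (397,178) down past (388,270).

```bash
python3 - <<'E'
from h import *
m,E=cam("wrist",r.get_obs())
print((plane([(335,60),(338,15)],.02,m,E)*1000).round(1),(plane([(367,45),(377,10)],.014,m,E)*1000).round(1))
E
python3 go.py 384.5,-323,110,-96.5 384.5,-323,22,-96.5
```

```text
[[ 545.1 -285.8]
 [ 573.  -288.9]] [[ 554.2 -308.9]
 [ 575.8 -316. ]]
t 37.8 tcp [ 445.3 -268.6  157.9] psi -93.0 w 32.7 q7 -0.56
[[-0.232, 0.23, 0.191], [0.0, -0.001, 0.038]]
[[-0.232, 0.23, 0.543], [0.0, -0.001, 0.038]]
```

Call:
servo_tool([
  [[-0.235,0.23,0.19],[0,0,0.038]],
  [[-0.235,0.23,0.19],[0,0,0.038]],
  [[-0.235,0.23,0.25],[0,0,0.038]],
  [[-0.235,0.23,0.4],[0,0,0.038]],
  [[-0.235,0.23,0.522],[0,0,0.038]],
  [[-0.235,0.23,0.522],[0,0,0.038]],
  [[-0.235,0.23,0.522],[0,0,0.038]],
], claw=0.4)

```text
clock: 38.5
tcp_pos: [0.3827, -0.3234, 0.0272]
orientation: [3.136, -0.178, -0.001]
contact_force: [0.5, -0.2, -0.1]
grip_width: 0.0512
gripper_force: 0.0
```

Call:
servo_tool([
  [[0,0,0],[0,0,0]],
  [[0,0,0],[0,0,0]],
  [[0,0,0],[0,0,0]],
  [[0,0,0],[0,0,0]],
  [[0,0,0],[0,0,0]],
  [[0,0,0],[0,0,0]],
], claw=1)

```text
clock: 39.1
tcp_pos: [0.3831, -0.3234, 0.0285]
orientation: [3.136, -0.179, 0.004]
contact_force: [0.4, 0.7, 7.5]
grip_width: 0.0179
gripper_force: 58.6
```

Call:
servo_tool([
  [[0,0,-0.15],[0,0,0]],
  [[0,0,-0.3],[0,0,0]],
  [[0,0,-0.5],[0,0,0]],
  [[0,0,-0.5],[0,0,0]],
  [[0,0,-0.5],[0,0,0]],
])

```text
clock: 39.6
tcp_pos: [0.383, -0.3228, 0.1534]
orientation: [3.136, -0.178, 0.005]
contact_force: [-1.0, 1.3, -0.9]
grip_width: 0.0176
gripper_force: 59.4
```

```bash
python3 go.py 596,-303,150,-96.5 596,-303,47,-96.5
```

```text
t 39.6 tcp [ 383.  -322.8  153.4] psi -96.5 w 17.6 q7 -0.46
[[0.837, -0.175, 0.016], [0.0, -0.002, 0.0]]
[[0.836, -0.175, 0.428], [0.0, -0.002, 0.0]]
```

Call:
servo_tool([
  [[0.837,-0.175,0],[0,0,0]],
  [[0.837,-0.175,0],[0,0,0]],
  [[0.837,-0.175,0],[0,0,0]],
  [[0.837,-0.175,0],[0,0,0]],
  [[0.837,-0.175,0],[0,0,0]],
  [[0.837,-0.175,0],[0,0,0]],
  [[0.837,-0.175,0.12],[0,0,0]],
  [[0.837,-0.175,0.24],[0,0,0]],
  [[0.837,-0.175,0.34],[0,0,0]],
  [[0.837,-0.175,0.42],[0,0,0]],
  [[0.837,-0.175,0.42],[0,0,0]],
  [[0.837,-0.175,0.42],[0,0,0]],
])

```text
clock: 40.8
tcp_pos: [0.5942, -0.3037, 0.0473]
orientation: [3.136, -0.181, -0.001]
contact_force: [0.3, 0.6, 0.3]
grip_width: 0.0178
gripper_force: 59.4
```

Call:
servo_tool([
  [[0,0,0],[0,0,0]],
  [[0,0,0],[0,0,0]],
  [[0,0,0],[0,0,0]],
], claw=0.65)

```text
clock: 41.1
tcp_pos: [0.5954, -0.3033, 0.048]
orientation: [3.136, -0.179, 0.002]
contact_force: [0.7, -0.1, -0.3]
grip_width: 0.0299
gripper_force: 0.0
```

Call:
servo_tool([
  [[0,0,-0.1],[0,0,0]],
  [[0,0,-0.25],[0,0,0]],
  [[0,0,-0.45],[0,0,0]],
  [[0,0,-0.55],[0,0,0]],
  [[-0.3,-0.9,-0.55],[0,0,0]],
  [[-0.3,-0.9,-0.55],[0,0,0]],
  [[-0.3,-0.9,-0.55],[0,0,0]],
  [[-0.3,-0.9,-0.55],[0,0,0]],
  [[-0.3,-0.9,-0.55],[0,0,0]],
  [[-0.3,-0.9,-0.55],[0,0,0]],
  [[-0.3,-0.9,-0.55],[0,0,0]],
])

```text
clock: 42.2
tcp_pos: [0.5462, -0.07, 0.1849]
orientation: [-3.136, 0.175, -0.001]
contact_force: [-0.7, -1.6, 0.5]
grip_width: 0.03
gripper_force: 0.0
```

```bash
python3 look.py; python3 - <<'E'
from h import *
p,W,m,E=cloud("top")
cv2.imwrite("pics/t7.png",cv2.resize(p[100:240,170:460],None,fx=2.75,fy=2.75,interpolation=cv2.INTER_CUBIC)[:,:,::-1])
c=W[140:185,405:445,2]; print("caddy max z inside",np.nanmax(c[2:-2,2:-2]))
x,y=np.mgrid[:400,:640]
print(rects((y>270)&(y<325)&(x>105)&(x<145)&(W[...,2]>.052)&(W[...,2]<.075),.06,m,E,10))
E
python3 go.py
```

```text
(array([584.6, 369.1]), 58.6, 24.4, -89.0, array([208, 162]), np.int32(136))
(array([585.9, 291.7]), 58.5, 24.4, -89.0, array([233, 162]), np.int32(133))
(array([512.7, 369.4]), 76.8, 24.1, -89.1, array([207, 184]), np.int32(183))
(array([512.7, 272.2]), 79.8, 27.2, -89.1, array([239, 185]), np.int32(198))
(array([443.1, 263.8]), 97.9, 23.9, -89.1, array([241, 207]), np.int32(238))
caddy max z inside 0.03523483816300077
[(array([695.7,  50.6]), 39.2, 33.7, -89.0, array([311, 126]), np.int32(112))]
t 42.3 tcp [546.2 -72.4 185.1] psi -96.6 w 29.9 q7 -1.02
```

View pics/t7.png

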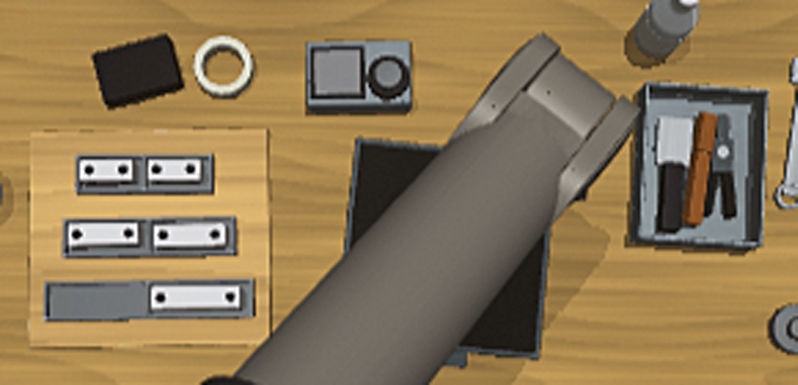

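The top view shows two struts in each of the short and medium rows and one in the long row, with all three tools in the caddy. The button shows at about (311,126) in full-frame pixels. I'll check its position with the wrist camera before pressing.

Call:
servo_tool([
  [[0.35,-0.5,0],[0,0,-0.06]],
  [[0.35,-0.5,0],[0,0,-0.06]],
  [[0.35,-0.5,0],[0,0,-0.06]],
  [[0.35,-0.5,0],[0,0,-0.06]],
  [[0.35,-0.5,0],[0,0,-0.06]],
  [[0.35,-0.5,0],[0,0,-0.06]],
  [[0.35,-0.5,0],[0,0,-0.06]],
], claw=1)

```text
clock: 43.0
tcp_pos: [0.6465, 0.0405, 0.1849]
orientation: [3.141, -0.037, -0.0]
contact_force: [-0.3, 0.4, -0.5]
grip_width: 0.0003
gripper_force: 0.0
```

```bash
python3 - <<'E'
from h import *
from go import rows
p,W,m,E=cloud("wrist"); cv2.imwrite("pics/w8.png",p[:,:,::-1])
b=(W[...,2]>.05)&(W[...,2]<.08)&(W[...,1]>.0)&(W[...,1]<.1)&(W[...,0]>.64)&(W[...,0]<.76)
print("z",np.nanpercentile(W[b][:,2],[5,50,95]).round(4),np.nanmedian(W[b],0).round(4), np.nanmin(W[b],0),np.nanmax(W[b],0))
print(rects(b,float(np.nanpercentile(W[b][:,2],60)),m,E,100))
for q in r.mark_of("wrist","ready_top")[:2]: print(q,(plane(q["uv"],.06,m,E)*1000).round(1))
d=(W[...,2]<.02)
rows()
E
```

```text
z [0.0509 0.053  0.0627] [0.6969 0.0524 0.053 ] [0.67252779 0.02979675 0.0500034 ] [0.71923772 0.07640655 0.06438509]
[(array([696.9,  52.5]), 45.4, 45.3, 88.6, array([299, 135]), np.int32(3332))]
{'uv': [299.3, 138.1], 'confidence': 0.66} [[695.   52.4]]
t 43.1 tcp [646.7  41.5 184.9] psi -91.3 w -0.3 q7 -1.15
```

View pics/w8.png

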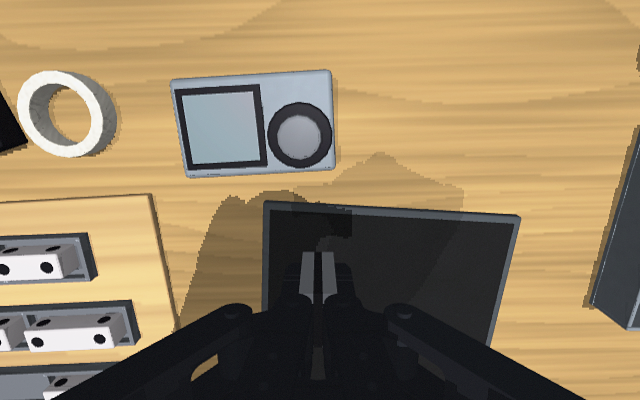

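The plate is empty. The button's grey cap is at (299,137) inside a dark collar, which puts it at about (697, 52.5) mm with its top near z 62 mm.

```bash
python3 go.py 697,52.5,100,-91.3 697,52.5,85,-91.3
```

```text
t 43.1 tcp [646.7  41.5 184.9] psi -91.3 w -0.3 q7 -1.15
[[0.2, -0.048, 0.34], [-0.0, -0.0, 0.0]]
[[0.2, -0.048, 0.4], [-0.0, -0.0, 0.0]]
```

Call:
servo_tool([
  [[0.2,-0.048,0],[0,0,0]],
  [[0.2,-0.048,0.17],[0,0,0]],
  [[0.2,-0.048,0.34],[0,0,0]],
  [[0.2,-0.048,0.38],[0,0,0]],
  [[0.2,-0.048,0.4],[0,0,0]],
  [[0.2,-0.048,0.4],[0,0,0]],
  [[0.2,-0.048,0.4],[0,0,0]],
])

```text
clock: 43.8
tcp_pos: [0.6985, 0.0537, 0.0869]
orientation: [-3.141, 0.032, -0.005]
contact_force: [-0.1, -0.5, 0.0]
grip_width: -0.0002
gripper_force: 0.0
```

Call:
servo_tool([
  [[0,0,0.01],[0,0,0]],
  [[0,0,0.02],[0,0,0]],
  [[0,0,0.028],[0,0,0]],
  [[0,0,0.028],[0,0,0]],
  [[0,0,0.028],[0,0,0]],
])

```text
clock: 44.3
tcp_pos: [0.6981, 0.0542, 0.0781]
orientation: [-3.141, 0.031, -0.002]
contact_force: [2.6, -1.2, 3.0]
grip_width: -0.0003
gripper_force: 1.6
```

In contact; continue down step by step.

Call:
servo_tool([
  [[0,0,0.006],[0,0,0]],
  [[0,0,0.012],[0,0,0]],
  [[0,0,0.016],[0,0,0]],
  [[0,0,0.016],[0,0,0]],
  [[0,0,0.016],[0,0,0]],
])

```text
clock: 44.8
tcp_pos: [0.6981, 0.0542, 0.0751]
orientation: [-3.141, 0.031, -0.002]
contact_force: [-0.1, 1.3, 11.7]
grip_width: -0.0001
gripper_force: 6.2
```

Call:
servo_tool([
  [[0,0,0.006],[0,0,0]],
  [[0,0,0.01],[0,0,0]],
  [[0,0,0.01],[0,0,0]],
  [[0,0,0.01],[0,0,0]],
])

```text
clock: 45.2
tcp_pos: [0.6982, 0.0542, 0.0748]
orientation: [-3.139, 0.031, -0.003]
contact_force: [-6.6, 2.6, 27.3]
grip_width: 0.0001
gripper_force: 13.4
```

The button is at its hard stop: 27 N and no further travel. I'll retreat and check the scene.

Call:
servo_tool([
  [[0,0,-0.05],[0,0,0]],
  [[0,0,-0.2],[0,0,0]],
  [[0,0,-0.4],[0,0,0]],
  [[-0.2,0,-0.6],[0,0,0]],
  [[-0.2,0,-0.6],[0,0,0]],
  [[-0.2,0,-0.6],[0,0,0]],
  [[-0.2,0,-0.6],[0,0,0]],
  [[-0.2,0,-0.6],[0,0,0]],
])

```text
clock: 46.0
tcp_pos: [0.6472, 0.0557, 0.2194]
orientation: [3.141, -0.03, -0.003]
contact_force: [-0.4, -0.5, -0.6]
grip_width: -0.0002
gripper_force: 0.0
```

```bash
python3 look.py; python3 - <<'E'
from h import *
from go import rows
p,W,m,E=cloud("scene"); cv2.imwrite("pics/s9.png",cv2.resize(p[120:320,150:470],None,fx=2.5,fy=2.5,interpolation=cv2.INTER_CUBIC)[:,:,::-1]); rows()
E
```

```text
(array([584.6, 369.1]), 58.6, 24.4, -89.0, array([208, 162]), np.int32(136))
(array([512.6, 372.7]), 70.2, 24.1, -89.1, array([205, 184]), np.int32(154))
t 46.1 tcp [647.3  55.2 219.6] psi -91.1 w -0.1 q7 -1.19
```

View pics/s9.png

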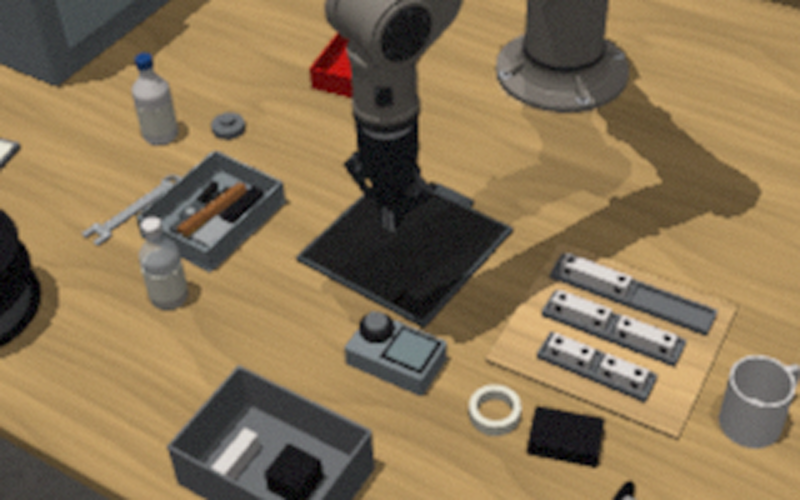

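The final view shows all five struts in their pockets at (565–680, 270–380), the three tools in the grey caddy at (215,205), the plate empty and the bystanders where they were.

```bash
python3 -c "
from bench import r
print(r.hand_in())"
```

```text
the job is handed in; nothing more can be done
None
```

The job is handed in: all five struts on the plate (two short, two medium, one long) lie in pockets of their own rows, the scraper, wire brush and flush cutters are in the grey caddy, and the button was pressed to its stop last, at about 46 s of the 208 s allowed.

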